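# Hold the water dispenser's lever in its drain position

### The arm

A 6-joint arm with a two-finger parallel gripper is mounted at the origin on a cart in front of the work surface, level with it; the furniture and walls round the work are solid. World frame = base frame: x ahead of the robot, y to its left, z up, the work surface at z = 0. Lengths are in m, angles in degrees, forces in N, time in s.
With the tool pointing down it reaches from about 0.4 to 0.825 m from the base axis. Payload 7 kg.
Tool frame: the origin (TCP) lies on the centre line of the jaws, within the pads' length; the fingertips stand 19 mm ahead of it and the grasp point (between the pads) is the TCP; z points along the fingers, y is the line along which they close (so a half turn about z gives the same grasp; the last joint's range is limited). The gripper opens to 88 mm and grips with 3 to 60 N. Pads are 19 mm wide; open, the fingers measure 130 mm over their backs; the gripper's body (78 mm by 193 mm) begins 47 mm behind the grasp point.
Start: joints at [-60.785, 20.546, 0.682, 0, -70.136, -16.507], TCP at [0.148, -0.658, 0.246] pointing down, gripper open.
Joint ranges: [-176.03, 176.03], [-82.01, 121.73], [-58.28, 71.71], [-173.87, 95.51], [-174.79, -0.11], [-173.66, 173.66]. Speed limits (degrees/s): [136.94, 136.94, 172.46, 180, 180, 180].

### API

Orientations are given as [roll, pitch, yaw] about the fixed x, y, z axes, in that order (R = Rz(yaw) Ry(pitch) Rx(roll)).
In Python, from plant import * gives the robot as it stands. The module is installed in compiled form; this text tells all that it offers.
- The arm moves only by the tool play_rows, never from a script. Its argument "deltas" is a list of rows, each a list of 6 numbers: the shift along the world's x, y, z scaled (see below), then the turn, a rotation vector about the world's x, y, z scaled (see below). A call has 1 to 10 rows; each row shifts and turns the commanded pose from where the row before left it; what a row does not reach is not made up. The controller multiplies each number of a shift by 800 mm and each number of a turn by 180 degrees. A row lasts 1/10 s, in which the tool goes at most 50 mm and 8.59 degrees, less where a joint would pass 70% of its speed; a pose out of reach is approached as far as the arm can. A call with a number of a shift or a turn outside -1 to 1 is refused whole. A call with a gripper value outside its range is refused whole. "gripper" is the gripper command: -1 is shut, 1 is fully open, values between are in proportion, set as the call begins (left out, the last holds). The fingers move at their own pace and stop on an object; the grip force is fixed at half the most. Time passes only in rows, so rows that do not move let the fingers close. It gives the time, the measured TCP pose, the force, the opening and the grip force at its end, in the units of the state.
- get_obs(): the state, without advancing time (a new reading comes with each control period).
- snapshot(name): name is "scene" or "top" or "wrist"; returns (picture, depth): 420x560x3 uint8, blue, green, red; 420x560 float32, m along the optical axis (not along the pixel's ray), 0 where there is no reading.
- camera_model(name): a dict with "fx", "fy", "cx", "cy" (pixels), "k1" (the pictures are not rectified: a ray, as slopes to the right and down, at radius r is drawn at 1 + k1 r^2 times it, then the intrinsics apply), "world_to_cam" (4x4, takes a point from world to camera coordinates). Camera axes: x right, y down, z forward; pixel columns grow to the right and rows downward; lengths in m; the calibration is good to about 2 mm. A picture is of the moment at which its call begins: read the wrist's pose just before it. camera_model takes no time and is no camera call; for the wrist camera it gives the pose at the moment of the call.
- close_job(): hands the job in; it is judged then, once.
The state is a dict: "clock": time; "joint_pos": joint angles; "qvel": joint speeds; "tau": joint torques, N m; "tool_pos": TCP position; "orientation": TCP orientation; "force": force on the tool from outside, world axes, zero at the start; "moment": the same for the moment, N m; "opening": finger opening in m; "gripper_force": force on a finger pad.
Only numpy, scipy, OpenCV 4.12 (cv2) and the standard library are available. Lean on these libraries where they do the work, as an engineer would, in place of code of your own. Each camera call takes 0.05 s, during which the arm holds its last target. There are 200 camera calls.

### The job

Set the switched-off, empty water dispenser to its drain position: pull its drip tray out all the way to its stop, and only then press the black spring lever on its front down past the first and second clicks to the third, without ramming it. The lever springs back when let go, so finish while still holding it down at the third click, with the tray left out; leave the cocoa shaker and the cup beside the dispenser where they stand.

Things in the scene. Friction and masses are not known exactly. Their poses are not given: they have to be found in the camera images.
- dispenser: steel water dispenser, fixed, placed anew each time. Origin: underside centre, on the counter; x from its front to its back, y to the left seen from the robot, z up. Base 180x180x50 mm, tray in it; on its rear half (x 0 to 90 mm) a tower 170 mm wide, top at 150 mm. On the tower's front: spout at y -35 mm, out to x -46 mm, 86 to 126 mm up; black lever at y +45 mm. Filler cap on top to 166 mm.
- tray_pull (a point): centre of the black pull fin at the middle of the drip tray's front: 18 mm thick (y), 34 mm long (x), 30 mm high, its centre 34 mm above the counter and 18 mm in front of the tray's face; free on both sides and above, can be pinched from above with fingers closing along y. Axes as the dispenser's; it moves with the tray, which comes out along the dispenser's -x.
- tray (a joint): how far the drip tray is out, m: 0 closed, 0.090 at its stop; starts between 0 and 0.015. It slides with about 1.5 N of friction and stays where it is left.
- lever_top (a point): centre of the flat top of the lever paddle (black, 47 mm (x) x 44 mm (y), 12 mm thick, sticking out of the tower's front), at dispenser x -24 mm, y +45 mm; at rest 150 mm above the counter, level with the tower's top. Moves straight down with the lever; free above. Axes as the dispenser's.
- lever (a joint): how far the lever is pressed straight down, m: 0 at rest (up), 0.034 at its stop. Click ridges are passed at 0.008, 0.017 and 0.026; the clicks rest near 0.0125, 0.0215 and 0.031 (three tick bars beside the slot: paddle top's height there). Its spring pushes back with 6 N at rest to 10 N at the stop, with about 2 N more just before each ridge and less after it; let go, it springs fully up.
- cocoa_shaker: bystander: steel cocoa shaker with domed top, 50 mm across, 92 mm high, standing to the left of the dispenser (its +y); origin: centre of its underside.
- espresso_cup: bystander: white espresso cup with handle, 65x82x58 mm, farther to the left (the dispenser's +y); origin: centre of its underside.

How it is judged (in metres and radians):
On the way, in this order (a step that is already met when the one before it is completed fails the run):
1. the tray is pulled out to its stop (within 5 mm) (value of joint tray above 0.085 m and value of joint lever below 0.008 m), for 0.2 s.
2. the lever is pressed past the third click (27.5 mm or more) (value of joint lever above 0.0275 m and value of joint tray above 0.082 m), for 0.3 s.
At the end, for the whole second after the job is handed in: The robot is still pressing the lever paddle itself (over 2.5 N) and holds it still (under 20 mm/s) past the third click, 27.5 mm or more down; the tray is out to within 8 mm of its stop; cocoa shaker and cup are within 20 mm of where they stood (all of step 2 and velocity of joint lever between -0.02 and 0.02 m/s and contact force between any of the fingers, the arm and lever above 2.5 N and distance of each of cocoa_shaker, espresso_cup from where it was at the start of the episode below 0.02 m); the arm keeps its last pose, push and grip.
It fails at once if the lever is pressed past its first click while the tray is not yet out (value of joint lever above 0.01 m and value of joint tray below 0.08 m).
It fails at once if the lever is rammed with more than 45 N (contact force between any of the fingers, the arm and lever above 45 N).
It fails at once if the cocoa shaker is pushed more than 20 mm or tipped over (distance of cocoa_shaker from where it was at the start of the episode above 0.02 m or angle between cocoa_shaker's own z axis and vertical above 0.4 rad).
It fails at once if the espresso cup is pushed more than 20 mm or tipped over (distance of espresso_cup from where it was at the start of the episode above 0.02 m or angle between espresso_cup's own z axis and vertical above 0.4 rad).
It also fails if it takes over 48 s, if anything falls off the work surface, if the arm or the gripper's body presses on something with over 40 N, if the wrist force passes 120 N, or if a joint passes its speed limit or range.

## Working session

There is one attempt and no reset: what is moved stays moved. The work goes in short steps, Python scripts to look and compute and a tool call to move; the robot and the scene stay as the last step left them, time stands still between calls to the robot, and variables do not carry over. Pictures are saved under pics/ and viewed, at most 10 in all, crops included, and the job is handed in when it is done.

Besides the shell and the picture viewer there is one more tool, called after "Emit:" in YAML: its name, and indented under it one key for each argument. play_rows: Moves the arm, as the interface text tells. Its arguments: {"type":"object","properties":{"deltas":{"type":"array","items":{"type":"array","items":{"type":"number","minimum":-1,"maximum":1}}},"gripper":{"type":"number"}},"required":["deltas"]}

```bash
mkdir -p pics
cat > h.py <<'E'
from plant import *
import numpy as np, cv2
def pts(name,d,cm):
    h,w=d.shape; u,v=np.meshgrid(np.arange(w),np.arange(h))
    K=np.array([[cm['fx'],0,cm['cx']],[0,cm['fy'],cm['cy']],[0,0,1]])
    n=cv2.undistortPoints(np.stack([u,v],-1).reshape(-1,1,2).astype(np.float64),K,np.array([cm['k1'],0,0,0.])).reshape(h,w,2)
    P=np.concatenate([n*d[...,None],d[...,None],np.ones((h,w,1))],-1)
    return (P@np.linalg.inv(cm['world_to_cam']).T)[...,:3]
E
python3 - <<'E'
from h import *
o=get_obs();print(o)
for n in("scene","top"):
    cm=camera_model(n);im,d=snapshot(n);cv2.imwrite(f"pics/{n}0.png",im);np.savez(f"{n}0.npz",im=im,d=d,P=pts(n,d,cm)); print(n,np.linalg.inv(np.array(cm['world_to_cam']))[:3,3],cm['fx'],(d>0).mean())
E
```

```text
{'clock': 0.0, 'joint_pos': array([-6.07840859e+01,  2.05896291e+01,  6.34600177e-01, -2.06736180e-02,
       -7.01365243e+01, -1.65058808e+01]), 'qvel': array([ 0.06404286, -0.11280121,  0.0160223 , -0.03561376,  0.06281441,
        0.00960298]), 'tau': array([ 1.82652529e-03, -5.82714450e+01,  2.93057764e+01,  6.99691281e+00,
        6.99841767e-03, -1.70477283e-04]), 'tool_pos': array([ 0.14837836, -0.65801967,  0.24464759]), 'orientation': array([ 1.79906697e+02, -7.38026133e-03, -1.67297001e+02]), 'force': array([-0.50525494,  0.13380022,  0.12065968]), 'moment': array([-0.00266884,  0.03269045,  0.02456128]), 'gripper_force': 0.0, 'opening': 0.0876194195689241}
scene [0.14660875 0.43742159 0.72823734] 515.0346838264048 0.9959141156462585
top [ 0.48254954 -0.02474812  0.93474335] 510.1351832770811 0.9961181972789116
```

View pics/scene0.png

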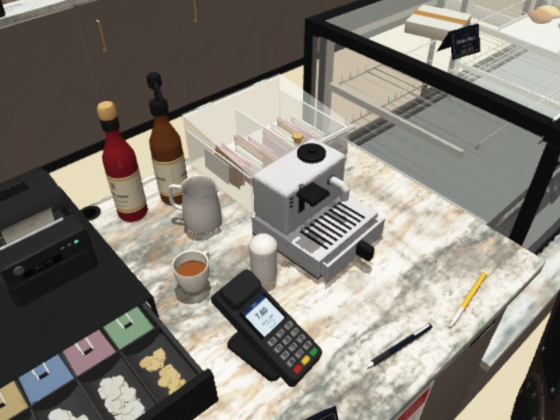

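View pics/top0.png

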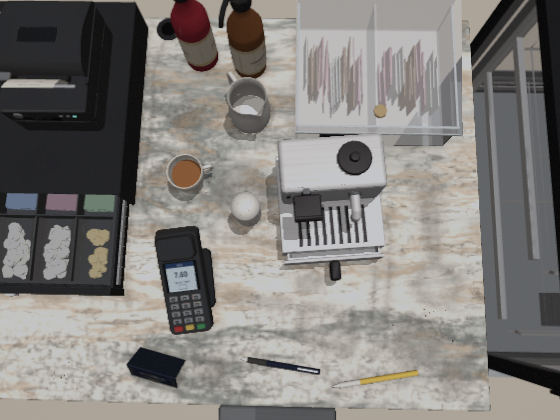

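The top view shows the dispenser with its tower top at about (330,160). The lever paddle is at (308,207), the pull fin at (335,270) and the shaker at (245,208). The cup is at (185,172).

Run:
```python
from h import *
z=np.load("top0.npz");im,P=z['im'],z['P'];hsv=cv2.cvtColor(im,cv2.COLOR_BGR2HSV)
dark=(im.max(-1)<70)
def rep(n,m):
    q=P[m];print(n,m.sum(),q.mean(0).round(4),np.percentile(q,2,axis=0).round(4),np.percentile(q,98,axis=0).round(4))
    r=cv2.minAreaRect((q[:,:2]*1000).astype(np.float32));print(r)
def box(a,b,c,d):
    m=np.zeros(dark.shape,bool);m[c:d,a:b]=1;return m
rep('lever',box(285,330,185,228)&(P[...,2]>.140)&(P[...,2]<.156)&dark)
rep('fin',box(322,350,255,290)&(P[...,2]>.040)&(P[...,2]<.056)&dark)
rep('tower',box(265,400,130,205)&(abs(P[...,2]-.15)<.006)&~dark)
rep('base',box(265,400,180,262)&(abs(P[...,2]-.05)<.008)&~dark)
rep('shaker',box(225,265,190,230)&(P[...,2]>.03))
rep('cap',box(330,380,135,180)&(P[...,2]>.158))
for s in [(347,y) for y in (258,262,266,270)]: pass
print(P[225:285:4,355].round(3)); print(P[262:285:3,335].round(3))
```

```text
lever 733 [ 0.6275 -0.0536  0.1502] [ 0.6074 -0.074   0.1451] [ 0.6495 -0.033   0.1534]
((629.789794921875, -49.63854217529297), (46.516998291015625, 51.452056884765625), 5.372069358825684)
fin 200 [ 0.5379 -0.106   0.0484] [ 0.5223 -0.1154  0.0427] [ 0.5549 -0.098   0.0522]
((538.0829467773438, -106.24004364013672), (34.087337493896484, 17.82246971130371), 5.1704840660095215)
tower 4670 [ 0.6984 -0.0841  0.1501] [ 0.6561 -0.1719  0.1458] [ 0.7457 -0.0109  0.1532]
((700.3231201171875, -91.94313049316406), (92.79515075683594, 169.2200164794922), 4.9647603034973145)
base 4118 [ 0.608  -0.1019  0.0503] [ 0.5547 -0.1866  0.0461] [ 0.6636 -0.0095  0.0537]
((628.677978515625, -98.70477294921875), (148.20974731445312, 180.69996643066406), 4.934937000274658)
shaker 774 [0.6361 0.0484 0.094 ] [0.6171 0.0266 0.0383] [0.6631 0.0732 0.0943]
((579.6127319335938, 9.745124816894531), (199.9265899658203, 49.734439849853516), 33.53318405151367)
cap 788 [ 0.7053 -0.1256  0.1683] [ 0.6822 -0.1499  0.1581] [ 0.7324 -0.1011  0.1682]
((604.1766967773438, -92.2086181640625), (52.48015213012695, 273.17022705078125), 71.85992431640625)
[[ 0.616 -0.141  0.052]
 [ 0.609 -0.141  0.05 ]
 [ 0.602 -0.141  0.05 ]
 [ 0.595 -0.141  0.052]
 [ 0.588 -0.141  0.05 ]
 [ 0.581 -0.141  0.051]
 [ 0.579 -0.147  0.008]
 [ 0.571 -0.146  0.009]
 [ 0.56  -0.141  0.05 ]
 [ 0.557 -0.147  0.002]
 [ 0.55  -0.147  0.004]
 [ 0.543 -0.147  0.002]
 [ 0.536 -0.147  0.002]
 [ 0.529 -0.147  0.001]
 [ 0.522 -0.147  0.001]]
[[ 0.551 -0.106  0.051]
 [ 0.546 -0.107  0.048]
 [ 0.541 -0.107  0.049]
 [ 0.536 -0.106  0.049]
 [ 0.531 -0.106  0.051]
 [ 0.525 -0.106  0.052]
 [ 0.521 -0.108  0.034]
 [ 0.517 -0.111  0.003]]
```

Emit:
play_rows:
  deltas:
    - [0.034, 0.048, 0, 0, 0, -0.004]
    - [0.034, 0.048, 0, 0, 0, -0.004]
    - [0.034, 0.048, 0, 0, 0, -0.004]
    - [0.034, 0.048, 0, 0, 0, -0.004]
    - [0.034, 0.048, 0, 0, 0, -0.004]
    - [0.034, 0.048, 0, 0, 0, -0.004]
    - [0.034, 0.048, 0, 0, 0, -0.004]
    - [0.034, 0.048, 0, 0, 0, -0.004]
    - [0.034, 0.048, 0, 0, 0, -0.004]
    - [0.034, 0.048, 0, 0, 0, -0.006]
  gripper: 1

```text
clock: 1.1
tool_pos: [0.421, -0.2726, 0.2456]
orientation: [180.0, 0.0, -174.9]
force: [0.9, -1.1, -1.2]
opening: 0.0878
gripper_force: 0.0
```

Emit:
play_rows:
  deltas:
    - [0.029, 0.042, 0, 0, 0, 0]
    - [0.029, 0.042, 0, 0, 0, 0]
    - [0.03, 0.042, -0.02, 0, 0, 0]
    - [0.029, 0.042, -0.03, 0, 0, 0]
    - [0.03, 0.042, -0.04, 0, 0, 0]
    - [0, 0, -0.03, 0, 0, 0]
    - [0, 0, 0, 0, 0, 0]
    - [0, 0, 0, 0, 0, 0]

```text
clock: 1.9
tool_pos: [0.5367, -0.1082, 0.151]
orientation: [-180.0, -0.1, -174.8]
force: [0.2, -0.2, 0.5]
opening: 0.0878
gripper_force: 0.0
```

Run:
```python
from h import *
o=get_obs();print(o['tool_pos'],o['orientation'],o['force'])
im,d=snapshot("wrist");cv2.imwrite("pics/w1.png",im)
```

```text
[ 0.53674736 -0.1081568   0.15103393] [-1.79974536e+02 -8.17000983e-02 -1.74834557e+02] [ 0.20017462 -0.21134018  0.46798109]
```

View pics/w1.png

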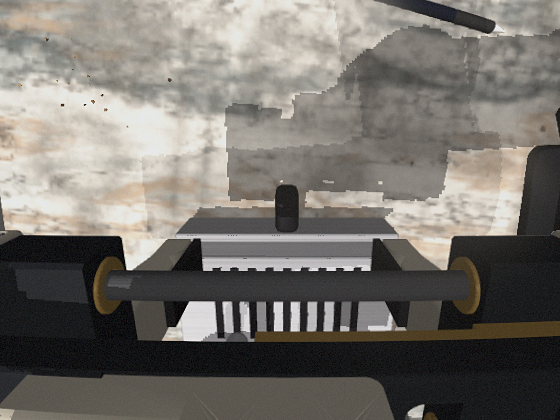

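The wrist view shows the fin at (287,208), centred between the fingers. I'll descend and close.

Emit:
play_rows:
  deltas:
    - [0.001, 0.002, -0.036, 0, 0, 0]
    - [0, 0, -0.036, 0, 0, 0]
    - [0, 0, -0.036, 0, 0, 0]
    - [0, 0, -0.025, 0, 0, 0]
    - [0, 0, -0.011, 0, 0, 0]
    - [0, 0, 0, 0, 0, 0]

```text
clock: 2.55
tool_pos: [0.5379, -0.1069, 0.036]
orientation: [-180.0, -0.0, -174.9]
force: [0.3, -0.5, -0.1]
opening: 0.0877
gripper_force: 0.0
```

Emit:
play_rows:
  deltas:
    - [0, 0, 0, 0, 0, 0]
    - [0, 0, 0, 0, 0, 0]
    - [0, 0, 0, 0, 0, 0]
    - [0, 0, 0, 0, 0, 0]
    - [0, 0, 0, 0, 0, 0]
    - [0, 0, 0, 0, 0, 0]
    - [0, 0, 0, 0, 0, 0]
    - [0, 0, 0, 0, 0, 0]
  gripper: -1

```text
clock: 3.35
tool_pos: [0.5378, -0.1063, 0.0357]
orientation: [180.0, -0.0, -174.8]
force: [1.0, -0.4, 0.2]
opening: 0.0293
gripper_force: 0.0
```

Emit:
play_rows:
  deltas:
    - [0, 0, 0, 0, 0, 0]
    - [0, 0, 0, 0, 0, 0]
    - [0, 0, 0, 0, 0, 0]
    - [0, 0, 0, 0, 0, 0]

```text
clock: 3.75
tool_pos: [0.5376, -0.108, 0.0357]
orientation: [-179.9, -0.1, -174.9]
force: [1.7, -12.9, -2.0]
opening: 0.0179
gripper_force: 30.0
```

Emit:
play_rows:
  deltas:
    - [0, -0.0025, 0, 0, 0, 0]
    - [-0.011, -0.001, 0, 0, 0, 0]
    - [-0.0125, -0.0011, 0, 0, 0, 0]
    - [-0.0125, -0.0011, 0, 0, 0, 0]
    - [-0.0125, -0.0011, 0, 0, 0, 0]
    - [-0.0125, -0.0011, 0, 0, 0, 0]
    - [-0.0125, -0.0011, 0, 0, 0, 0]
    - [-0.0125, -0.0011, 0, 0, 0, 0]
    - [-0.006, -0.0005, 0, 0, 0, 0]
    - [0, 0, 0, 0, 0, 0]

```text
clock: 4.75
tool_pos: [0.4627, -0.1149, 0.0357]
orientation: [180.0, -0.1, -174.9]
force: [-1.9, 3.3, -1.8]
opening: 0.0178
gripper_force: 30.0
```

Now I'll creep to the stop.

Emit:
play_rows:
  deltas:
    - [-0.002, 0.001, 0, 0, 0, 0]
    - [-0.002, 0, 0, 0, 0, 0]
    - [-0.002, 0, 0, 0, 0, 0]
    - [-0.002, 0, 0, 0, 0, 0]
    - [0, 0, 0, 0, 0, 0]
    - [0, 0, 0, 0, 0, 0]

```text
clock: 5.35
tool_pos: [0.461, -0.1148, 0.0357]
orientation: [-179.9, 0.2, -174.8]
force: [12.9, -13.5, -18.8]
opening: 0.0179
gripper_force: 30.0
```

Emit:
play_rows:
  deltas:
    - [0, -0.002, 0, 0, 0, 0]
    - [-0.002, 0, 0, 0, 0, 0]
    - [0, 0, 0, 0, 0, 0]
    - [0, 0, 0, 0, 0, 0]

```text
clock: 5.75
tool_pos: [0.461, -0.115, 0.0358]
orientation: [-180.0, 0.4, -174.8]
force: [14.7, -2.0, -21.4]
opening: 0.0183
gripper_force: 30.0
```

Run:
```python
from h import *
o=get_obs();print(o['tool_pos'],o['force'])
cm=camera_model("top");im,d=snapshot("top");P=pts("top",d,cm);cv2.imwrite("pics/top1.png",im)
# tray floor/front extents
c=np.array([0.7003,-0.092])-.045*np.array([np.cos(.0873),np.sin(.0873)])
R=np.array([[np.cos(.0873),-np.sin(.0873)],[np.sin(.0873),np.cos(.0873)]])
L=(P[...,:2]-c)@R
for y in(-.075,-.06,.06,.075):
    m=(abs(L[...,1]-y)<.004)&(P[...,2]>.02)&(P[...,2]<.07)&(L[...,0]>-.25)&(L[...,0]<0)
    print(y,m.sum(),L[...,0][m].min() if m.any() else None, P[...,2][m].max() if m.any() else None)
```

```text
[ 0.46100191 -0.11501845  0.03580895] [ 14.68399235  -2.00055042 -21.35303387]
-0.075 291 -0.1367102380610357 0.05488442148351247
-0.06 213 -0.08123599326370078 0.055686311179477754
0.06 136 -0.08187738676796984 0.05510145497621466
0.075 249 -0.15545458318036978 0.05516507872334753
```

View pics/top1.png

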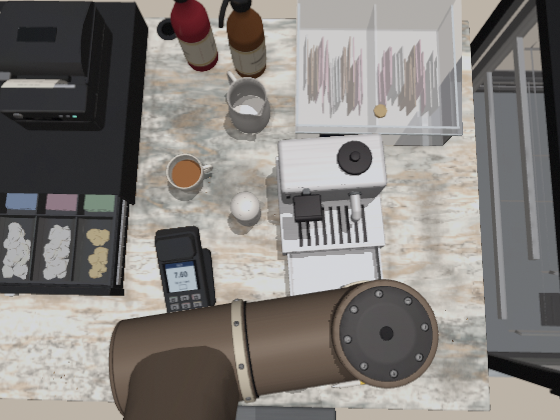

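The tray is visibly far out and the pull force rises with no more motion. I'll relax, open, lift and check.

Emit:
play_rows:
  deltas:
    - [0.002, 0, 0, 0, 0, 0]
    - [0, 0, 0, 0, 0, 0]
    - [0, 0, 0, 0, 0, 0]

```text
clock: 6.1
tool_pos: [0.461, -0.115, 0.0358]
orientation: [180.0, 0.3, -174.8]
force: [8.0, 0.8, -14.6]
opening: 0.0178
gripper_force: 30.0
```

Emit:
play_rows:
  deltas:
    - [0, 0, 0, 0, 0, 0]
    - [0, 0, 0, 0, 0, 0]
    - [0, 0, 0, 0, 0, 0]
    - [0, 0, 0, 0, 0, 0]
    - [0, 0, 0, 0, 0, 0]
    - [0, 0, 0.03, 0, 0, 0]
    - [0, 0, 0.05, 0, 0, 0]
    - [0, 0, 0.05, 0, 0, 0]
    - [0, 0, 0.05, 0, 0, 0]
    - [0, 0, 0.03, 0, 0, 0]
  gripper: 0.2

```text
clock: 7.1
tool_pos: [0.4586, -0.1157, 0.2071]
orientation: [-180.0, 0.2, -174.8]
force: [0.4, 1.0, 0.6]
opening: 0.0525
gripper_force: 0.0
```

Run:
```python
from h import *
o=get_obs();print(o['tool_pos'],o['force'],o['opening'])
for n in("scene","wrist"):
    cm=camera_model(n);im,d=snapshot(n);P=pts(n,d,cm);cv2.imwrite(f"pics/{n}2.png",im)
    m=(im.max(-1)<70)&(P[...,2]>.044)&(P[...,2]<.055)&(P[...,0]>.42)&(P[...,0]<.54)&(abs(P[...,1]+.115)<.025)
    q=P[m];print(n,m.sum(),q.mean(0) if m.any() else '',cv2.minAreaRect((q[:,:2]*1000).astype(np.float32)) if m.any() else '')
```

```text
[ 0.45862033 -0.11568161  0.20713132] [0.38988021 0.98561377 0.59904882] 0.05253174681458019
scene 133 [ 0.45952805 -0.11168417  0.04724033] ((459.99114990234375, -112.85123443603516), (31.010459899902344, 16.415740966796875), 5.061362266540527)
wrist 594 [ 0.46213434 -0.11510781  0.04752393] ((463.0988464355469, -115.08766174316406), (33.28229522705078, 17.241182327270508), 2.885862350463867)
```

View pics/scene2.png

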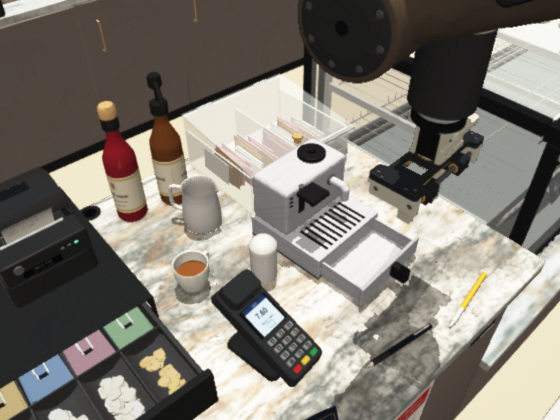

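The scene view shows the tray fully out with the fin at (400,271), the lever up at (315,190), and the shaker and cup untouched. I'll close the gripper and move over the lever.

Emit:
play_rows:
  deltas:
    - [0.042, 0.016, 0, 0, 0, 0]
    - [0.042, 0.016, 0, 0, 0, 0]
    - [0.042, 0.016, 0, 0, 0, 0]
    - [0.042, 0.015, 0, 0, 0, 0]
    - [0.042, 0.015, 0, 0, 0, 0]
    - [0, 0, -0.01, 0, 0, 0]
    - [0, 0, -0.01, 0, 0, 0]
    - [0, 0, 0, 0, 0, 0]
    - [0, 0, 0, 0, 0, 0]
    - [0, 0, 0, 0, 0, 0]
  gripper: -1

```text
clock: 8.2
tool_pos: [0.6255, -0.0535, 0.1884]
orientation: [-180.0, 0.0, -174.9]
force: [-0.4, -0.4, 0.9]
opening: 0.0003
gripper_force: 0.0
```

Run:
```python
from h import *
o=get_obs();print(o['tool_pos'],o['orientation'],o['force'],o['opening'])
for n in("scene",):
    cm=camera_model(n);im,d=snapshot(n);P=pts(n,d,cm)
    cv2.imwrite(f"pics/{n}3.png",cv2.resize(im[100:290,210:430],None,fx=3,fy=3))
```

```text
[ 0.625521   -0.05350007  0.18841506] [-1.79996880e+02  4.80880287e-02 -1.74864655e+02] [-0.39988275 -0.38185211  0.90484442] 0.000314926869326781
```

View pics/scene3.png

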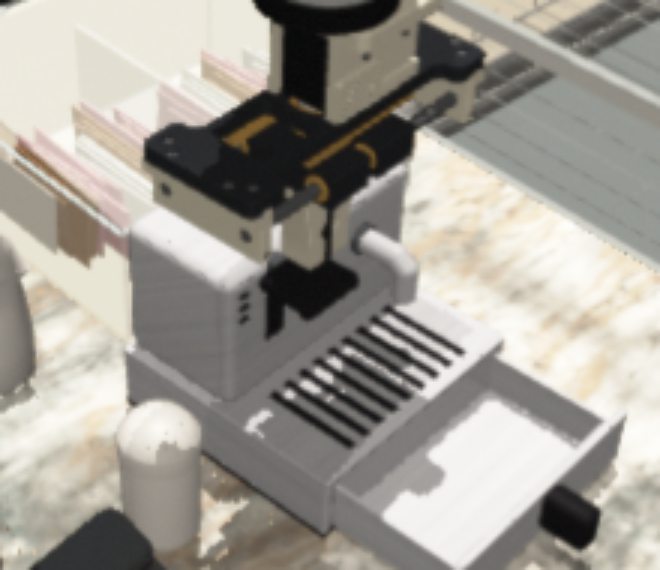

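The crop shows the closed fingers above the black paddle at about (310,270), with nothing else in the way. I'll press slowly.

Emit:
play_rows:
  deltas:
    - [0.002, 0, -0.005, 0, 0, 0]
    - [0, 0, -0.005, 0, 0, 0]
    - [0, 0, -0.005, 0, 0, 0]
    - [0, 0, -0.005, 0, 0, 0]
    - [0, 0, -0.003, 0, 0, 0]
    - [0, 0, -0.003, 0, 0, 0]
    - [0, 0, -0.003, 0, 0, 0]
    - [0, 0, 0, 0, 0, 0]
    - [0, 0, 0, 0, 0, 0]

```text
clock: 9.15
tool_pos: [0.6272, -0.0532, 0.1652]
orientation: [-180.0, -0.0, -174.8]
force: [-3.0, 0.8, 5.9]
opening: 0.0004
gripper_force: 3.1
```

Emit:
play_rows:
  deltas:
    - [0, 0, -0.003, 0, 0, 0]
    - [0, 0, -0.003, 0, 0, 0]
    - [0, 0, -0.003, 0, 0, 0]
    - [0, 0, -0.003, 0, 0, 0]
    - [0, 0, -0.003, 0, 0, 0]
    - [0, 0, -0.003, 0, 0, 0]
    - [0, 0, -0.003, 0, 0, 0]
    - [0, 0, 0, 0, 0, 0]
    - [0, 0, 0, 0, 0, 0]

```text
clock: 10.05
tool_pos: [0.6272, -0.0532, 0.1483]
orientation: [-180.0, -0.0, -174.8]
force: [-3.0, 1.5, 4.5]
opening: 0.0005
gripper_force: 2.6
```

Emit:
play_rows:
  deltas:
    - [0, 0, -0.003, 0, 0, 0]
    - [0, 0, -0.003, 0, 0, 0]
    - [0, 0, -0.003, 0, 0, 0]
    - [0, 0, -0.002, 0, 0, 0]
    - [0, 0, -0.0015, 0, 0, 0]
    - [0, 0, 0, 0, 0, 0]
    - [0, 0, 0, 0, 0, 0]

```text
clock: 10.75
tool_pos: [0.6272, -0.0532, 0.1386]
orientation: [-180.0, -0.0, -174.8]
force: [-4.6, 1.5, 8.0]
opening: 0.0004
gripper_force: 3.9
```

Run:
```python
from h import *
o=get_obs();print(o['tool_pos'],o['force'])
cm=camera_model("scene");im,d=snapshot("scene");P=pts("scene",d,cm)
cv2.imwrite("pics/scene4.png",cv2.resize(im[160:240,260:360],None,fx=6,fy=6,interpolation=cv2.INTER_CUBIC))
```

```text
[ 0.62718915 -0.0531927   0.13859217] [-4.60382909  1.50853164  7.96684125]
```

View pics/scene4.png

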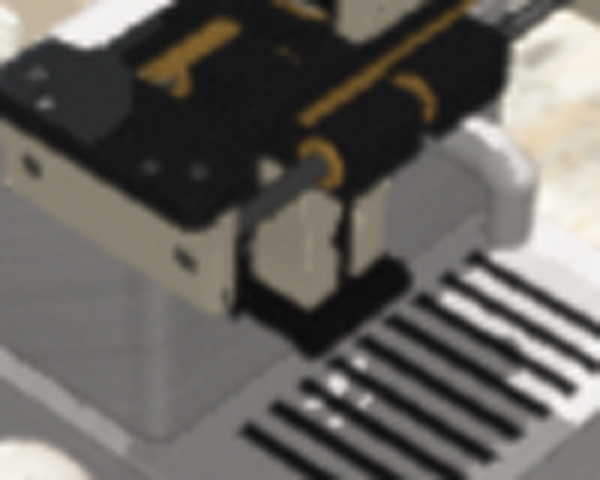

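The crop shows the paddle pressed well down under the fingers. The depth is about 30.4 mm at 8 N, so I'll press a touch more for margin, hold and hand in.

Emit:
play_rows:
  deltas:
    - [0, 0, -0.001, 0, 0, 0]
    - [0, 0, 0, 0, 0, 0]
    - [0, 0, 0, 0, 0, 0]
    - [0, 0, 0, 0, 0, 0]
    - [0, 0, 0, 0, 0, 0]

```text
clock: 11.3
tool_pos: [0.6272, -0.0532, 0.138]
orientation: [-180.0, 0.0, -174.8]
force: [-5.3, 1.9, 8.2]
opening: 0.0005
gripper_force: 4.4
```

```bash
python3 -c "
from plant import *
o=get_obs();print(o['tool_pos'],o['force']);print(close_job())"
```

```text
[ 0.6272126  -0.05318948  0.13796255] [-5.2662668   1.8863618   8.21775793]
the job is handed in; nothing more can be done
None
```

I handed the job in at 11.3 s with the tray pulled to its stop, the lever held about 31 mm down at the third click with about 8 N, and the shaker and cup not touched; the judge gave no verdict back.

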